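Find the heavy side of a blower wheel on the balancing stand

ROBOT

A 7-joint arm with a two-finger parallel gripper is mounted at the origin on the work surface. World frame = base frame: x ahead of the robot, y to its left, z up, the work surface at z = 0. Lengths are in m, angles in rad, forces in N, time in s.
With the tool pointing down it reaches from about 0.35 to 0.9 m from the base axis. Payload 19.9 kg.
Tool frame: the origin (TCP) lies on the centre line of the jaws, within the pads' length; the fingertips stand 19 mm ahead of it and the grasp point (between the pads) is the TCP (ctrl.tip_reach is the distance from the TCP to the fingertips, in m); y points along the fingers, z is the direction in which the jaws open and shut, and the axes are right-handed (so a half turn about y gives the same grasp; the last joint's range is limited). The gripper opens to 94 mm and grips with 3 to 60 N. Pads are 16 mm wide; open, the fingers measure 119 mm over their backs; the gripper's body (75 mm by 177 mm) begins 78 mm behind the grasp point.
Start: joints at [1.135, 0.417, -0.01, 1.614, 0.005, 1.111, -0.053], TCP at [0.24, -0.577, 0.224] pointing down, gripper open.
Joint ranges: [-2.81, 2.81], [-0.39, 2.02], [-1.27, 1.25], [0.06, 2.57], [-1.19, 4.33], [0.19, 2], [-2.82, 2.82]. Speed limits (rad/s): [1.89, 1.89, 2.39, 2.39, 3.01, 3.01, 3.01].

INTERFACE

Orientations are given as a unit quaternion [x, y, z, w].
In Python, from rig import state, imaging, job, ctrl gives the robot as it stands. The module is installed in compiled form; this text tells all that it offers.
- The arm moves only by the shell command python3 -m crank 'ROWS' [FORCE]. ROWS is a JSON object of lists of equal length, an entry for each row: "jaw": the opening, from -1 (shut) to 1 (fully open), so that 0 is half open; "translation": the shift along the tool's x, y, z in mm, a list of three; "turn": the turn about the tool's y in degrees. A call has exactly 5 rows; each row shifts and turns the commanded pose from where the row before left it, along the tool's axes as they then stand; what a row does not reach is not made up. A row lasts 1/12 s, in which the tool goes at most 41.7 mm and 7.16 degrees, less where a joint would pass 70% of its speed; a pose out of reach is approached as far as the arm can. A call is refused whole if a number of a shift passes 41.7 or a number of a turn 7.16, either way. A call with a gripper value outside its range is refused whole. The fingers move at their own pace and stop on an object; FORCE is the grip in N (left out, the last holds). Time passes only in rows, so rows that do not move let the fingers close, or fill a call up. It gives the time, the measured TCP pose, the force and the opening at its end, in the units of the state.
- state(): the state, without advancing time (a new reading comes with each control period).
- imaging.capture(name): name is "scene" or "top" or "wrist"; returns (picture, depth): 400x640x3 uint8, red, green, blue; 400x640 float32, m along the optical axis (not along the pixel's ray), 0 where there is no reading.
- imaging.calibration(name): a dict with "fx", "fy", "cx", "cy" (pixels), "dist_coeffs" ([k1, k2, p1, p2, k3] as OpenCV has them; the pictures are not rectified), "origin" and "attitude" of the camera in the world. Camera axes: x right, y down, z forward; pixel columns grow to the right and rows downward; lengths in m; the calibration is good to about 2 mm. A picture is of the moment at which its call begins: read the wrist's pose just before it. calibration takes no time and is no camera call; for the wrist camera it gives the pose at the moment of the call.
- job.sign_off(): hands the job in, once; it reports no verdict.
The state is a dict: "time_s": time; "qpos": joint angles; "qd": joint speeds; "effort": joint torques, N m; "eef_pos": TCP position; "ee_rot": TCP orientation; "wrist_force": force on the tool from outside, world axes, zero at the start; "torque": the same for the moment, N m; "finger_gap": opening from 0.0 (shut) to 1.0 (fully open).
Only numpy, scipy, OpenCV 4.12 (cv2) and the standard library are available. Lean on these libraries where they do the work, as an engineer would, in place of code of your own. Each camera call takes 0.05 s, during which the arm holds its last target.

TASK

Slide the clear guard on the balancing stand fully open, then take the orange crank handle, turn the blower wheel right round at least once and feel which side of it is heavy: the weight is hidden inside and the bearing is too stiff for the wheel to roll by itself. Finish with the wheel turned heavy side down, and end while still holding it there in the gripper, quite still, so that it can be marked. Leave the guard open and do not disturb the other things on the bench.

Things in the scene. Friction and masses are not known exactly. Their poses are not given: they have to be found in the camera images.
- stand: fixed balancing stand; place and yaw vary. Origin at bench level below the axle. x: the way the guard opens (away from the robot), y: along the axle from crank to wheel, z up. Grey base plate x -105..315, y -105..145, 12 mm thick; blue pedestal behind the wheel (y 97..144, up to z 150); guard track along y -75, 26 mm high
- axle (a point): point on the axle line, 120 mm above the bench, level with the middle of the crank handle: centre of the 45 mm circle on which crank travels, in the upright plane normal to the axle. Fixed; axes as stand. Bearing drag is about 0.27 N m (6 N at the handle) either way; the wheel stays where it is left
- rotor: aluminium blower wheel, 140 mm dia, 30 thick (stand y 45..75), alike all round; turns endlessly both ways. Origin on the axle, 120 mm up; y along the axle, z from axle to crank handle. A hidden slug at any angle from the crank adds 0.17 to 0.24 N m at most (4 to 5 N at the handle): harder while the heavy side rises, easier while it sinks. Otherwise balanced
- crank (a point): middle of the orange crank handle, a freely revolving level sleeve, 20 mm dia, 56 long, parallel to the axle and 45 mm from it; starts at any angle. This point is 73 mm clear of the wheel's face and 28 mm from the free end. Pinch it across from above and lead it round (lowest point 75 mm above the bench) with the gripper pointing down. Axes as rotor
- guard (a joint): how far the clear guard is open, m: starts shut (0 to 0.04), 0.22 fully open at its stop, away from the robot. About 2 N of friction; stays where left. Shut, its roof covers the crank
- guard_post (a point): black round post on the guard's roof, 22 mm dia, z 204 to 246 mm; this point is on its centre line 16 mm below its top; pinch from above at any yaw. Moves with the guard. Guard: yellow-edged clear pane (stand y -75) and roof (top z 204, stand y -77..35), 140 mm long in stand x; the post is 50 mm nearer the robot than its middle. Axes as stand
- clip_jar: small glass jar with a blue cap, 40 dia x 50 high, standing on the stand's base plate, at its far end behind the wheel; a bystander, origin under its centre
- beaker: glass beaker, 70 dia x 95 high, left part of the bench; a bystander, origin under its centre
- spare_wheel: loose spare aluminium wheel lying flat, 110 dia x 32 high, left part of the bench; a bystander, origin under its centre
- wrench: steel wrench lying on the right part of the bench; origin under its middle; a bystander
- driver: screwdriver lying on the right part of the bench; origin under its middle; a bystander
- grease_can: green can, 60 dia x 85 high, far right; a bystander, origin under its centre
- brass_weight: brass weight, 36 dia x 52 high, near right; a bystander, origin under its centre

How it is judged:
On the way, in this order (a step that is already met when the one before it is completed fails the run):
1. the guard is slid fully open (value of joint guard above 0.205 m), for 0.1 s.
2. the crank, held in the gripper, has been led to the far side of its circle (distance of crank from where it was at the start of the episode above 0.08 m and contact force between the fingers and rotor above 1 N and value of joint guard above 0.2 m), for 0.02 s.
3. and on round to about where it started (distance of crank from where it was at the start of the episode below 0.035 m and contact force between the fingers and rotor above 1 N), for 0.02 s.
At the end, for the whole second after the job is handed in: the wheel's heavy side is straight down within about 21 degrees, the wheel is still (under 0.15 rad/s) and held by the fingers (over 2 N on the wheel or its crank), and the guard is open (over 0.20 of 0.22 m) (z of slug_c0 in the frame of stand below 0.0735 m and contact force between the fingers and rotor above 2 N and angular speed of rotor below 0.15 rad/s and value of joint guard above 0.2 m); the arm keeps its last pose, push and grip.
It fails at once if a bystander is shifted by more than 30 mm or tipped over (distance of any of clip_jar, beaker, spare_wheel, wrench, driver, grease_can, brass_weight from where it was at the start of the episode above 0.03 m or angle between any of clip_jar, beaker, spare_wheel, wrench, driver, grease_can, brass_weight's own z axis and vertical above 0.5 rad).
It also fails if it takes over 72 s, if anything falls off the work surface, if the arm or the gripper's body presses on something with over 40 N, if the wrist force passes 120 N, or if a joint passes its speed limit or range.

## Working session

There is one attempt and no reset: what is moved stays moved. The work goes in short steps, Python scripts to look and compute and a shell command to move; the robot and the scene stay as the last step left them, time stands still between calls to the robot, and variables do not carry over. Pictures are saved under pics/ and viewed, and the job is handed in when it is done.

```bash
mkdir -p pics
python3 - <<'E'
from rig import state, imaging, job, ctrl
import cv2,numpy as np
s=state();print(s, ctrl.tip_reach)
for n in ["scene","top"]:
    c=imaging.calibration(n);print(n,c)
    p,d=imaging.capture(n);cv2.imwrite(f"pics/{n}0.png",p[:,:,::-1]);np.save(f"{n}0d.npy",d)
E
```

```text
{'time_s': 0.0, 'qpos': array([ 1.13447734,  0.41796032, -0.01030744,  1.61413552,  0.0047088 ,
        1.11067297, -0.05299062]), 'qd': array([ 0.0007628 , -0.00086384, -0.00024463,  0.0004324 , -0.0003535 ,
       -0.00200235,  0.0007498 ]), 'effort': array([ 1.15347375e-03, -8.51238370e+01,  6.38975278e-01, -4.26006246e+01,
       -4.89423482e-02,  1.85892190e-02,  5.87005593e-05]), 'eef_pos': array([ 0.24026574, -0.5766179 ,  0.22385002]), 'ee_rot': array([-0.13880573,  0.69376317, -0.6929797 ,  0.13858127]), 'wrist_force': array([0.17556833, 0.60043793, 0.25519109]), 'torque': array([0.03142627, 0.00366335, 0.0140489 ]), 'finger_gap': 0.9977946864055299} 0.019
scene {'fx': 465.3474858538554, 'fy': 465.3474858538554, 'cx': 322.7352463631853, 'cy': 197.37561116839404, 'dist_coeffs': array([0.02097142, 0.        , 0.        , 0.        , 0.        ]), 'origin': array([ 1.419555  , -0.21794274,  1.27377886]), 'attitude': array([ 0.72375039,  0.59731167, -0.21693293, -0.26896885])}
top {'fx': 367.3899539808094, 'fy': 367.3899539808094, 'cx': 321.6997124171253, 'cy': 193.77926328050495, 'dist_coeffs': array([-0.05536844,  0.        ,  0.        ,  0.        ,  0.        ]), 'origin': array([0.40477092, 0.00583047, 1.30661913]), 'attitude': array([-0.69745555,  0.71488791, -0.04325995,  0.02489204])}
```

View pics/scene0.png

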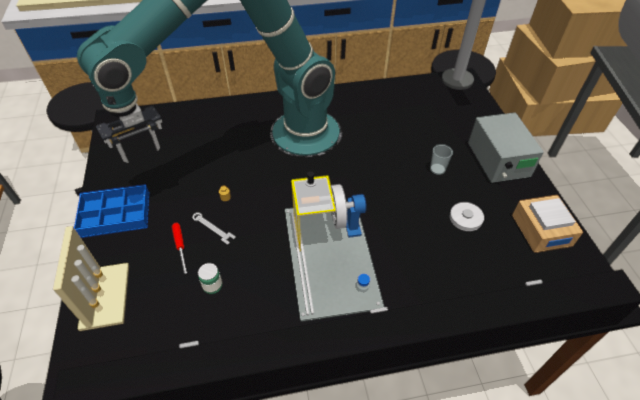

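View pics/top0.png

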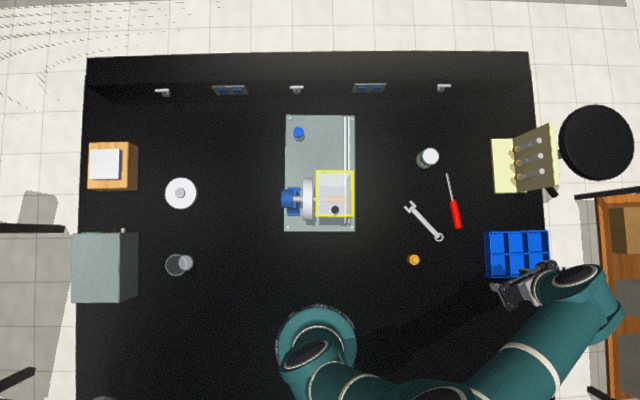

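The scene view shows the stand centre at about (330,250), with its guard near the robot end. In the top view the post is at (335,209), with a pinkish crank under the roof at about (336,200) and the base plate spanning (285..355, 115..232). Next I'll zoom in and measure.

```bash
cat > h.py <<'E'
import numpy as np,cv2
from rig import state,imaging
from scipy.spatial.transform import Rotation as R
def ray(c,uv):
    K=np.array([[c['fx'],0,c['cx']],[0,c['fy'],c['cy']],[0,0,1]])
    q=cv2.undistortPoints(np.array(uv,float).reshape(-1,1,2),K,c['dist_coeffs']).reshape(-1,2)
    d=R.from_quat(c['attitude']).apply(np.c_[q,np.ones(len(q))])
    return np.array(c['origin']),d
def onz(c,uv,z):
    o,d=ray(c,uv);return o+d*((z-o[2])/d[:,2])[:,None]
def onp(c,uv,p,n):
    o,d=ray(c,uv);return o+d*(((p-o)@n)/(d@n))[:,None]
def proj(c,P):
    K=np.array([[c['fx'],0,c['cx']],[0,c['fy'],c['cy']],[0,0,1]])
    Rm=R.from_quat(c['attitude']).as_matrix().T
    return cv2.projectPoints(np.array(P,float).reshape(-1,1,3),cv2.Rodrigues(Rm)[0],-Rm@np.array(c['origin']),K,c['dist_coeffs'])[0].reshape(-1,2)
def st():
    s=state();r=R.from_quat(s['ee_rot']).as_matrix()
    return s,r
E
python3 - <<'E'
from h import *
t=cv2.imread('pics/top0.png');s=cv2.imread('pics/scene0.png')
cv2.imwrite('pics/t1.png',cv2.resize(t[105:240,270:370],None,fx=5.5,fy=4.4 and 4.4,interpolation=2) if 0 else cv2.resize(t[105:240,270:370],None,fx=4.4,fy=4.4,interpolation=cv2.INTER_CUBIC))
cv2.imwrite('pics/s1.png',cv2.resize(s[165:325,275:390],None,fx=3.7,fy=3.7,interpolation=cv2.INTER_CUBIC))
c=imaging.calibration('top')
# plate mask: greyish in region
r=t.astype(int);g=(r.max(2)-r.min(2)<30)&(r.mean(2)>90)
m=np.zeros(g.shape,np.uint8);m[105:240,275:362]=g[105:240,275:362]*255
m=cv2.morphologyEx(m,cv2.MORPH_CLOSE,np.ones((25,25)))
cn=max(cv2.findContours(m,0,2)[0],key=cv2.contourArea)
b=cv2.boxPoints(cv2.minAreaRect(cn));print(b);P=onz(c,b,0.012);print(P)
y=((t[:,:,2]>150)&(t[:,:,1]>140)&(t[:,:,0]<110)).astype(np.uint8);y[:,:280]=0;y[:,360:]=0
cn=max(cv2.findContours(y,0,2)[0],key=cv2.contourArea);b=cv2.boxPoints(cv2.minAreaRect(cn));print(b,onz(c,b,0.204))
E
```

```text
[[283.99997 114.00001]
 [353.99997 114.00001]
 [353.99997 231.     ]
 [283.99997 231.     ]]
[[ 0.82287006  0.09950604  0.012     ]
 [ 0.81827094 -0.15449995  0.012     ]
 [ 0.39540475 -0.13970228  0.012     ]
 [ 0.40177057  0.10595526  0.012     ]]
[[315. 170.]
 [353. 170.]
 [353. 216.]
 [315. 216.]] [[ 0.58403421 -0.00577729  0.204     ]
 [ 0.58153551 -0.12138876  0.204     ]
 [ 0.4417641  -0.11661256  0.204     ]
 [ 0.44464338 -0.00241495  0.204     ]]
```

View pics/t1.png

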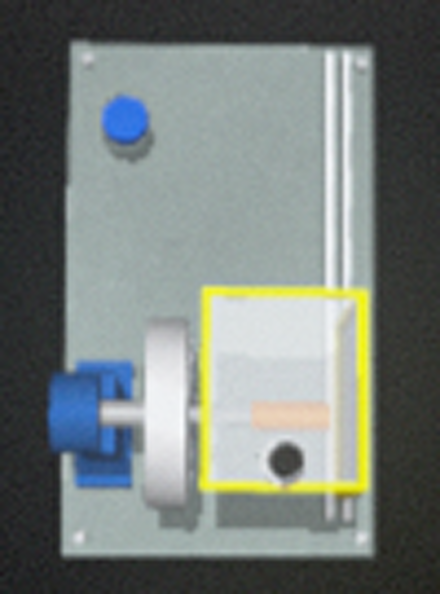

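View pics/s1.png

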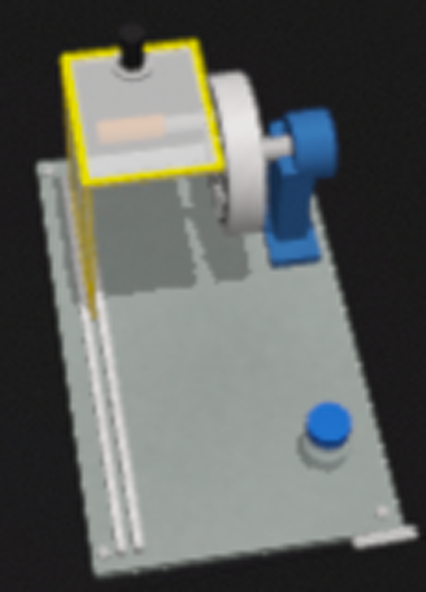

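Run:
```python
from h import *
c=imaging.calibration('top');cs=imaging.calibration('scene')
T=lambda a:(np.array(a,float)+.5)/4.4-.5+[270,105]
S=lambda a:(np.array(a,float)+.5)/3.7-.5+[275,165]
P=onz(c,T([(70,42),(373,46),(373,556),(61,556)]),.012)[:,:2];print(P)
Q=onz(cs,S([(398,540),(96,576),(38,163)]),.012)[:,:2];print('scene far-l, far-r, near-r',Q)
loc=np.array([(315,145),(315,-105),(-105,-105),(-105,145)])/1000
def fit(L,W):
    a=L-L.mean(0);b=W-W.mean(0);H=a.T@b;th=np.arctan2(H[0,1]-H[1,0],H[0,0]+H[1,1])
    r=np.array([[np.cos(th),-np.sin(th)],[np.sin(th),np.cos(th)]]);t=W.mean(0)-r@L.mean(0);print(np.degrees(th),t,((r@L.T).T+t-W)*1000);return th,t
th,t=fit(loc,P);fit(loc[:3],Q)
Xs=np.array([np.cos(th),np.sin(th),0]);
post=onz(c,T([(286,461)]),.246);print('post top',post,onz(cs,S([(132,33)]),.246))
print('roof',onz(c,T([(202,288),(367,292),(367,490),(200,488)]),.204))
o=np.array([*t,.12]);Ys=np.array([-Xs[1],Xs[0],0])
for w in [.075,.165]:
  print('crank ends at z',w,onz(c,T([(250,414),(330,416)]),w),onz(cs,S([(98,132),(165,128)]),w))
# triangulate
for a,b in [((290,415),(131,130)),((250,414),(165,128)),((330,416),(98,132))]:
  o1,d1=ray(c,T([a]));o2,d2=ray(cs,S([b]))
  d1=d1[0];d2=d2[0]
  k=np.linalg.lstsq(np.c_[d1,-d2],o2-o1,rcond=None)[0];p1=o1+k[0]*d1;p2=o2+k[1]*d2;m=(p1+p2)/2;print(m,np.linalg.norm(p1-p2),'local',(m-o)@Xs,(m-o)@Ys,m[2])
```

```text
[[ 0.82216331  0.09400867]
 [ 0.81424346 -0.15576339]
 [ 0.39544756 -0.14106841]
 [ 0.40189524  0.10778195]]
scene far-l, far-r, near-r [[ 0.8295719   0.08583393]
 [ 0.81452857 -0.15551509]
 [ 0.39270514 -0.14171858]]
-1.8667387936327788 [ 0.50284162 -0.04032931] [[ 0.23450792  0.323947  ]
 [ 0.01061292  0.22869125]
 [-0.97059165 -0.7848009 ]
 [ 0.72547081  0.23216265]]
-2.7794263744179513 [ 0.50519172 -0.04033946] [[-2.71953903  3.38133133]
 [ 0.20101258 -4.97554745]
 [ 2.51852645  1.59421612]]
post top [[ 0.4608127  -0.05926837  0.246     ]] [[ 0.46156679 -0.06094174  0.246     ]]
roof [[ 0.58379011 -0.00735806  0.204     ]
 [ 0.57852763 -0.12135366  0.204     ]
 [ 0.4418306  -0.11668338  0.204     ]
 [ 0.4460678  -0.00265395  0.204     ]]
crank ends at z 0.075 [[ 0.50649206 -0.04324774  0.075     ]
 [ 0.50349176 -0.10450932  0.075     ]] [[ 0.41818621 -0.08687361  0.075     ]
 [ 0.42485658 -0.02612318  0.075     ]]
crank ends at z 0.165 [[ 0.49905883 -0.03966138  0.165     ]
 [ 0.49627778 -0.09644629  0.165     ]] [[ 0.49336537 -0.09671381  0.165     ]
 [ 0.49953496 -0.0405243   0.165     ]]
[ 0.49744609 -0.0685913   0.16610132] 0.0012847067884543316 local -0.004472031195419203 -0.028422751883531334 0.16610131935258488
[ 0.49903821 -0.04005144  0.16429795] 0.0007408864548813708 local -0.003810436916904993 0.0001538208327361454 0.16429795281605597
[ 0.49595062 -0.09661227  0.16795277] 0.000877645467702629 local -0.005053919258967736 -0.05647756961945034 0.16795277002951325
```

```bash
cat >> h.py <<'E'
TH=np.radians(-1.87);XS=np.array([np.cos(TH),np.sin(TH),0]);YS=np.array([-np.sin(TH),np.cos(TH),0]);ZS=np.array([0,0,1.])
AX=np.array([.5028,-.0403,.12])-.028*YS
def togo(target):
    s,r=st();p=s['eef_pos'];d=(np.array(target)-p)*1000
    zz=r[:,2];a=np.degrees(np.arctan2(zz[1],zz[0]));
    print('tcp',p.round(4),'tool axes cols\n',r.round(3),'\nzaxis yaw',a.round(2),'d world',d.round(1),'d tool',(r.T@d).round(1))
E
python3 - <<'E'
from h import *
togo([.461,-.0595,.230]);print(AX)
E
```

```text
tcp [ 0.2402 -0.5767  0.2239] tool axes cols
 [[-0.923 -0.001  0.385]
 [-0.385  0.001 -0.923]
 [ 0.    -1.    -0.001]] 
zaxis yaw -67.38 d world [220.8 517.2   6.1] d tool [-402.7   -5.7 -392.5]
[ 0.50188631 -0.06828509  0.12      ]
```

```bash
python3 -m crank '{"jaw":[1,1,1,1,1],"translation":[[0,-15,0],[0,-15,0],[0,-15,0],[0,-15,0],[0,-10,0]],"turn":[-6.55,-6.55,-6.55,-6.55,-6.55]}' 20; python3 -m crank '{"jaw":[1,1,1,1,1],"translation":[[0,0,0],[0,0,0],[0,0,0],[0,0,0],[0,0,0]],"turn":[-6.55,-6.55,-6.55,-6.55,-6.55]}'; python3 -c "
from h import *
togo([.461,-.0595,.230])"
```

```text
time_s: 0.52
eef_pos: [0.2404, -0.577, 0.2956]
ee_rot: [0.33, -0.625, 0.625, -0.33]
wrist_force: [0.1, -0.6, 0.1]
finger_gap: 1.0
time_s: 0.93
eef_pos: [0.2403, -0.5768, 0.2941]
ee_rot: [-0.493, 0.507, -0.507, 0.493]
wrist_force: [-0.2, -0.1, -0.4]
finger_gap: 0.997
tcp [ 0.2403 -0.5768  0.2941] tool axes cols
 [[-0.027 -0.     1.   ]
 [-1.     0.001 -0.027]
 [-0.001 -1.    -0.   ]] 
zaxis yaw -1.56 d world [220.7 517.3 -64.1] d tool [-523.1   64.3  206.6]
```

```bash
for i in 1; do python3 -m crank '{"jaw":[1,1,1,1,1],"translation":[[-25,0,20],[-35,0,20],[-35,0,20],[-35,0,20],[-35,0,20]],"turn":[0,0,0,0,0]}'; done; python3 -m crank '{"jaw":[1,1,1,1,1],"translation":[[-35,0,20],[-35,0,20],[-35,0,20],[-35,0,20],[-35,0,15]],"turn":[0,0,0,0,0]}'; python3 -m crank '{"jaw":[1,1,1,1,1],"translation":[[-35,0,10],[-35,0,0],[-35,0,0],[-35,0,0],[-15,0,0]],"turn":[0,0,0,0,0]}';python3 -c "
from h import *
togo([.461,-.0595,.230])"
```

```text
time_s: 1.35
eef_pos: [0.3462, -0.4134, 0.2942]
ee_rot: [-0.492, 0.508, -0.508, 0.492]
wrist_force: [1.3, -0.7, 0.6]
finger_gap: 1.004
time_s: 1.77
eef_pos: [0.4473, -0.2414, 0.2943]
ee_rot: [-0.492, 0.508, -0.508, 0.492]
wrist_force: [1.3, -0.3, -0.6]
finger_gap: 0.996
time_s: 2.18
eef_pos: [0.4613, -0.0846, 0.2945]
ee_rot: [-0.493, 0.507, -0.507, 0.493]
wrist_force: [0.1, 0.4, -0.1]
finger_gap: 1.006
tcp [ 0.4613 -0.0846  0.2945] tool axes cols
 [[-0.029 -0.     1.   ]
 [-1.     0.    -0.029]
 [-0.    -1.    -0.   ]] 
zaxis yaw -1.65 d world [ -0.3  25.1 -64.5] d tool [-25.   64.5  -1.1]
```

```bash
python3 -m crank '{"jaw":[1,1,1,1,1],"translation":[[-15,0,0],[-10,0,0],[0,10,0],[0,0,0],[0,0,0]],"turn":[0,0,0,0,0]}';python3 -c "
from h import *
togo([.461,-.0595,.230])
c=imaging.calibration('wrist');p,d=imaging.capture('wrist');cv2.imwrite('pics/w1.png',p[:,:,::-1])
print(c,proj(c,[[.461,-.0595,.246],st()[0]['eef_pos']]))"
```

```text
time_s: 2.6
eef_pos: [0.4619, -0.0649, 0.2836]
ee_rot: [-0.492, 0.509, -0.508, 0.491]
wrist_force: [-0.4, -0.1, 0.0]
finger_gap: 1.0
tcp [ 0.4619 -0.0649  0.2836] tool axes cols
 [[-0.034 -0.002  0.999]
 [-0.999  0.    -0.034]
 [-0.    -1.    -0.002]] 
zaxis yaw -1.94 d world [ -0.9   5.4 -53.6] d tool [-5.3 53.6 -1. ]
{'fx': 312.7787474989933, 'fy': 312.7787474989933, 'cx': 321.7550192028088, 'cy': 194.42237553524143, 'dist_coeffs': array([0.01531594, 0.        , 0.        , 0.        , 0.        ]), 'origin': array([0.46531968, 0.01799046, 0.44185855]), 'attitude': array([ 0.98952409, -0.01634949, -0.00361825,  0.14339344])} [[319.89838345 222.43938592]
 [321.68282209 256.60482891]]
```

View pics/w1.png

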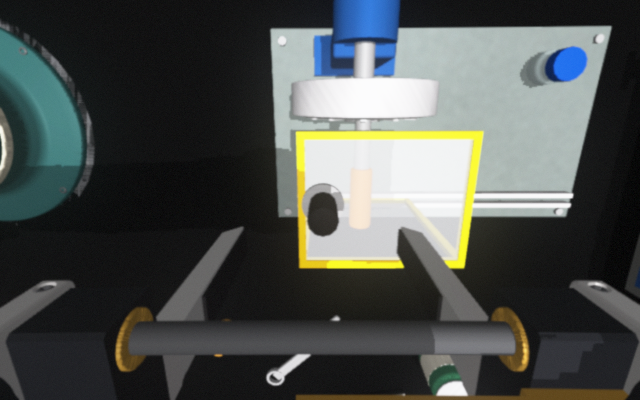

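The wrist view shows the black post top at (322,229), between the open fingers and within a few px of the prediction. I'll descend and pinch.

```bash
python3 -m crank '{"jaw":[1,1,1,1,1],"translation":[[-3,20,-1],[0,20,0],[0,11,0],[0,0,0],[0,0,0]],"turn":[0,0,0,0,0]}';python3 -m crank '{"jaw":[-1,-1,-1,-1,-1],"translation":[[0,0,0],[0,0,0],[0,0,0],[0,0,0],[0,0,0]],"turn":[0,0,0,0,0]}' 20; python3 -m crank '{"jaw":[-1,-1,-1,-1,-1],"translation":[[0,0,0],[0,0,0],[0,0,0],[0,0,0],[0,0,0]],"turn":[0,0,0,0,0]}' 20
```

```text
time_s: 3.07
eef_pos: [0.4614, -0.0613, 0.2336]
ee_rot: [-0.492, 0.509, -0.508, 0.492]
wrist_force: [0.1, 0.6, 0.5]
finger_gap: 1.002
time_s: 3.48
eef_pos: [0.4616, -0.0609, 0.2338]
ee_rot: [0.492, -0.508, 0.508, -0.492]
wrist_force: [0.1, 0.4, 0.1]
finger_gap: 0.685
time_s: 3.9
eef_pos: [0.4614, -0.0609, 0.2334]
ee_rot: [-0.492, 0.508, -0.508, 0.492]
wrist_force: [0.0, 0.9, 0.0]
finger_gap: 0.324
```

```bash
python3 -m crank '{"jaw":[-1,-1,-1,-1,-1],"translation":[[0,0,0],[0,0,0],[0,0,0],[0,0,5],[0,0,10]],"turn":[0,0,0,0,0]}' 20;python3 -m crank '{"jaw":[-1,-1,-1,-1,-1],"translation":[[0,0,15],[0,0,15],[0,0,15],[0,0,15],[0,0,15]],"turn":[0,0,0,0,0]}' 20; python3 -m crank '{"jaw":[-1,-1,-1,-1,-1],"translation":[[0,0,15],[0,0,15],[0,0,15],[0,0,15],[0,0,10]],"turn":[0,0,0,0,0]}' 20;python3 -c "
from h import *
togo([.661,-.0595,.230])"
```

```text
time_s: 4.32
eef_pos: [0.4761, -0.0614, 0.2335]
ee_rot: [-0.492, 0.508, -0.508, 0.491]
wrist_force: [-1.7, 1.8, 0.6]
finger_gap: 0.228
time_s: 4.73
eef_pos: [0.5528, -0.0639, 0.2334]
ee_rot: [-0.492, 0.508, -0.508, 0.492]
wrist_force: [-3.3, -0.9, 8.0]
finger_gap: 0.228
time_s: 5.15
eef_pos: [0.6233, -0.0661, 0.2334]
ee_rot: [0.491, -0.508, 0.508, -0.492]
wrist_force: [-3.0, -0.3, 9.3]
finger_gap: 0.232
tcp [ 0.6233 -0.0661  0.2334] tool axes cols
 [[-0.033  0.001  0.999]
 [-0.999  0.    -0.033]
 [-0.    -1.     0.001]] 
zaxis yaw -1.9 d world [37.7  6.6 -3.4] d tool [-7.9  3.5 37.4]
```

```bash
python3 -m crank '{"jaw":[-1,-1,-1,-1,-1],"translation":[[0,0,5],[0,0,5],[0,0,5],[0,0,5],[0,0,4]],"turn":[0,0,0,0,0]}' 20;python3 -m crank '{"jaw":[-1,-1,-1,-1,-1],"translation":[[0,0,3],[0,0,3],[0,0,3],[0,0,2],[0,0,2]],"turn":[0,0,0,0,0]}'
```

```text
time_s: 5.57
eef_pos: [0.6465, -0.0669, 0.2335]
ee_rot: [0.492, -0.508, 0.508, -0.492]
wrist_force: [-3.5, 0.1, 6.0]
finger_gap: 0.229
time_s: 5.98
eef_pos: [0.6593, -0.0673, 0.2335]
ee_rot: [0.492, -0.508, 0.508, -0.492]
wrist_force: [-2.5, 0.9, 6.2]
finger_gap: 0.23
```

```bash
python3 -m crank '{"jaw":[-1,-1,-1,-1,-1],"translation":[[0,0,2],[0,0,2],[0,0,2],[0,0,2],[0,0,2]],"turn":[0,0,0,0,0]}' 20;python3 -m crank '{"jaw":[-1,-1,-1,-1,-1],"translation":[[0,0,1],[0,0,1],[0,0,1],[0,0,1],[0,0,1]],"turn":[0,0,0,0,0]}'
```

```text
time_s: 6.4
eef_pos: [0.6693, -0.0677, 0.2335]
ee_rot: [0.492, -0.508, 0.508, -0.492]
wrist_force: [-2.1, 0.1, 5.4]
finger_gap: 0.225
time_s: 6.82
eef_pos: [0.6722, -0.0678, 0.2334]
ee_rot: [-0.493, 0.509, -0.507, 0.49]
wrist_force: [-28.3, 0.1, 19.4]
finger_gap: 0.23
```

The force jumped to 28 N, so that is the stop. I'll ease off, release and lift.

```bash
python3 -m crank '{"jaw":[-1,-1,-0.5,0,0],"translation":[[0,0,-1],[0,0,-1],[0,0,0],[0,0,0],[0,0,0]],"turn":[0,0,0,0,0]}' 20;python3 -m crank '{"jaw":[0,0,0,0,0],"translation":[[0,-20,0],[0,-30,0],[0,-30,0],[0,0,-20],[0,0,-25]],"turn":[0,0,0,0,0]}'; python3 -c "
from h import *
for n in ['scene','top']:
  p,d=imaging.capture(n);cv2.imwrite(f'pics/{n}2.png',p[:,:,::-1])
t=cv2.imread('pics/top2.png');s=cv2.imread('pics/scene2.png')
a=cv2.resize(t[105:240,270:370],None,fx=4,fy=4,interpolation=2);b=cv2.resize(s[165:325,275:390],None,fx=3.375,fy=3.375,interpolation=2)
cv2.imwrite('pics/ts2.png',np.hstack([a,b]));print(a.shape,b.shape)
togo(AX+[0,0,.045])"
```

```text
time_s: 7.23
eef_pos: [0.6716, -0.0678, 0.233]
ee_rot: [-0.492, 0.508, -0.508, 0.492]
wrist_force: [-0.1, -0.1, 1.1]
finger_gap: 0.36
time_s: 7.65
eef_pos: [0.6273, -0.0659, 0.3143]
ee_rot: [0.491, -0.508, 0.508, -0.492]
wrist_force: [0.8, 0.3, 0.2]
finger_gap: 0.502
(540, 400, 3) (540, 388, 3)
tcp [ 0.6246 -0.0662  0.3141] tool axes cols
 [[-0.033  0.     0.999]
 [-0.999 -0.001 -0.033]
 [ 0.001 -1.     0.   ]] 
zaxis yaw -1.87 d world [-122.7   -2.1 -149.1] d tool [   6.   149.1 -122.6]
```

View pics/ts2.png

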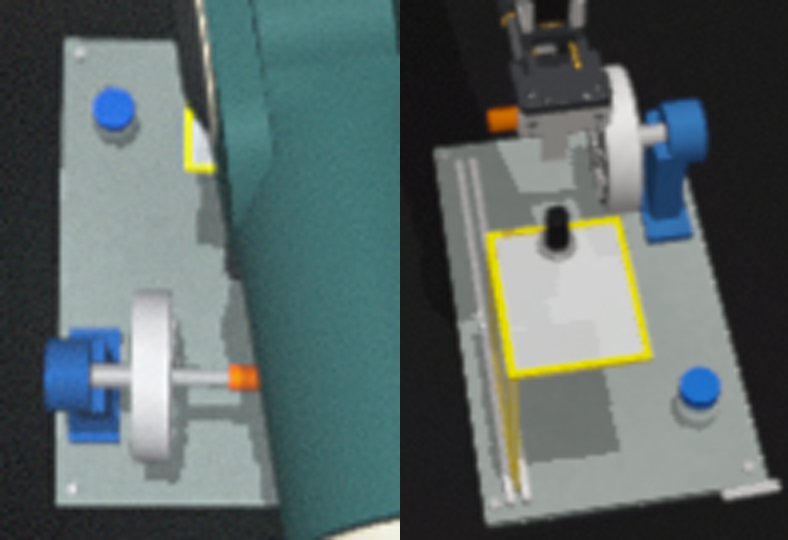

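The guard is open and the handle is near the top of its circle. Now over to the handle.

```bash
python3 -m crank '{"jaw":[0.1,0.1,0.1,0.1,0.1],"translation":[[6,0,-30],[0,0,-30],[0,0,-30],[0,0,-25],[0,0,-12]],"turn":[0,0,0,0,0]}' ; python3 -m crank '{"jaw":[0.1,0.1,0.1,0.1,0.1],"translation":[[0,30,0],[0,40,0],[0,30,0],[0,0,0],[0,0,0]],"turn":[0,0,0,0,0]}';python3 -c "
from h import *
togo([.4974,-.0686,.1655])
c=imaging.calibration('wrist');p,d=imaging.capture('wrist');cv2.imwrite('pics/w3.png',p[:,:,::-1])
p,d=imaging.capture('scene');cv2.imwrite('pics/s3.png',cv2.resize(p[150:300,270:390,::-1],None,fx=4,fy=4))"
```

```text
time_s: 8.17
eef_pos: [0.4974, -0.0682, 0.3135]
ee_rot: [0.492, -0.508, 0.508, -0.491]
wrist_force: [-0.5, 0.5, 0.0]
finger_gap: 0.549
time_s: 8.58
eef_pos: [0.4993, -0.0679, 0.2134]
ee_rot: [-0.492, 0.509, -0.507, 0.492]
wrist_force: [-0.1, -0.4, 1.0]
finger_gap: 0.552
tcp [ 0.4993 -0.0679  0.2134] tool axes cols
 [[-0.032 -0.002  0.999]
 [-0.999  0.001 -0.032]
 [-0.001 -1.    -0.002]] 
zaxis yaw -1.86 d world [ -1.9  -0.7 -47.9] d tool [ 0.8 47.9 -1.8]
```

View pics/w3.png

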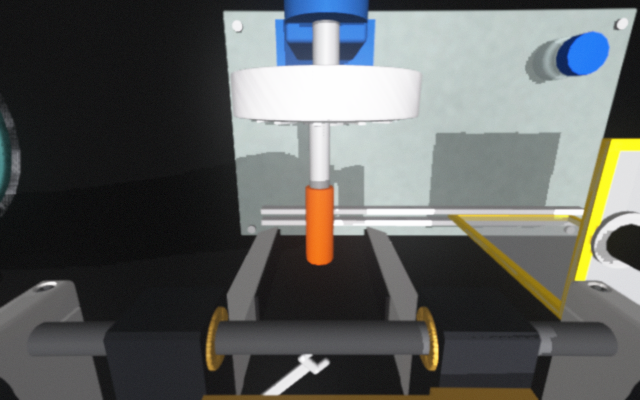

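View pics/s3.png

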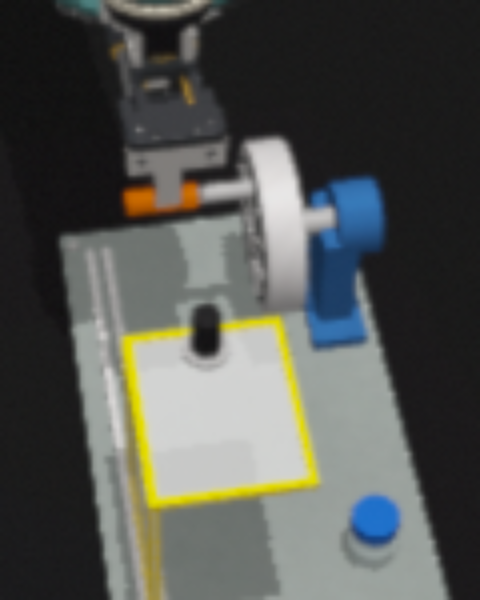

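The handle is centred between the fingers, at (319,225) in the wrist view. I'll descend 48 mm and pinch.

```bash
python3 -m crank '{"jaw":[0.1,0.1,0.1,0.1,0.1],"translation":[[1,20,-2],[0,20,0],[0,8,0],[0,0,0],[0,0,0]],"turn":[0,0,0,0,0]}' ; python3 -m crank '{"jaw":[-1,-1,-1,-1,-1],"translation":[[0,0,0],[0,0,0],[0,0,0],[0,0,0],[0,0,0]],"turn":[0,0,0,0,0]}' 30;python3 -m crank '{"jaw":[-1,-1,-1,-1,-1],"translation":[[0,0,0],[0,0,0],[0,0,0],[0,0,0],[0,0,0]],"turn":[0,0,0,0,0]}' 30;python3 -c "
from h import *
togo([.4974,-.0686,.1655]);print(state()['wrist_force'])"
```

```text
time_s: 9.1
eef_pos: [0.4979, -0.069, 0.1667]
ee_rot: [0.492, -0.508, 0.508, -0.492]
wrist_force: [0.5, -0.4, -0.1]
finger_gap: 0.552
time_s: 9.52
eef_pos: [0.4973, -0.0691, 0.1657]
ee_rot: [0.492, -0.508, 0.508, -0.492]
wrist_force: [0.4, -0.5, -0.4]
finger_gap: 0.233
time_s: 9.93
eef_pos: [0.4973, -0.0691, 0.1656]
ee_rot: [0.492, -0.508, 0.508, -0.492]
wrist_force: [0.5, 0.1, 4.4]
finger_gap: 0.204
tcp [ 0.4973 -0.0691  0.1656] tool axes cols
 [[-0.033  0.     0.999]
 [-0.999 -0.    -0.033]
 [ 0.    -1.     0.   ]] 
zaxis yaw -1.88 d world [ 0.1  0.5 -0.1] d tool [-0.5  0.1  0. ]
[0.47474917 0.10643506 4.42616961]
```

```bash
cat > tab.py <<'E'
import numpy as np
f=lambda a:np.array([45*np.sin(np.radians(a)),45*np.cos(np.radians(a))])
for k in range(12):
    a0=-6+30*k
    out=[]
    for j in range(5):
        d=f(a0+6*j+6)-f(a0+6*j);out.append([0,round(-d[1],1),round(d[0],1)])
    print(a0,a0+30,str(out).replace(' ',''))
E
python3 tab.py
cat > rd.py <<'E'
from h import *
import json
s,r=st();p=s['eef_pos']-AX;F=s['wrist_force']
x,z=p@XS,p[2];phi=np.arctan2(x,z);t=np.array([np.cos(phi),-np.sin(phi)]);rad=np.array([np.sin(phi),np.cos(phi)])
f=np.array([F@XS,F[2]])
print('t %.2f phi %.1f r %.1f ypos %.1f Ftan %.2f Frad %.2f Fy %.2f gap %.3f'%(s['time_s'],np.degrees(phi),np.hypot(x,z)*1e3,p@YS*1e3,f@t,f@rad,F@YS,s['finger_gap']))
open('log.txt','a').write(json.dumps([s['time_s'],phi,*f,float(F@YS)])+'\n')
E
python3 rd.py
```

```text
-6 24 [[0,np.float64(-0.2),np.float64(4.7)],[0,np.float64(0.2),np.float64(4.7)],[0,np.float64(0.7),np.float64(4.7)],[0,np.float64(1.2),np.float64(4.5)],[0,np.float64(1.7),np.float64(4.4)]]
24 54 [[0,np.float64(2.1),np.float64(4.2)],[0,np.float64(2.6),np.float64(4.0)],[0,np.float64(3.0),np.float64(3.7)],[0,np.float64(3.3),np.float64(3.3)],[0,np.float64(3.7),np.float64(3.0)]]
54 84 [[0,np.float64(4.0),np.float64(2.6)],[0,np.float64(4.2),np.float64(2.1)],[0,np.float64(4.4),np.float64(1.7)],[0,np.float64(4.5),np.float64(1.2)],[0,np.float64(4.7),np.float64(0.7)]]
84 114 [[0,np.float64(4.7),np.float64(0.2)],[0,np.float64(4.7),np.float64(-0.2)],[0,np.float64(4.7),np.float64(-0.7)],[0,np.float64(4.5),np.float64(-1.2)],[0,np.float64(4.4),np.float64(-1.7)]]
114 144 [[0,np.float64(4.2),np.float64(-2.1)],[0,np.float64(4.0),np.float64(-2.6)],[0,np.float64(3.7),np.float64(-3.0)],[0,np.float64(3.3),np.float64(-3.3)],[0,np.float64(3.0),np.float64(-3.7)]]
144 174 [[0,np.float64(2.6),np.float64(-4.0)],[0,np.float64(2.1),np.float64(-4.2)],[0,np.float64(1.7),np.float64(-4.4)],[0,np.float64(1.2),np.float
[... 603 characters left out ...]
.2)],[0,np.float64(-4.7),np.float64(-0.7)]]
264 294 [[0,np.float64(-4.7),np.float64(-0.2)],[0,np.float64(-4.7),np.float64(0.2)],[0,np.float64(-4.7),np.float64(0.7)],[0,np.float64(-4.5),np.float64(1.2)],[0,np.float64(-4.4),np.float64(1.7)]]
294 324 [[0,np.float64(-4.2),np.float64(2.1)],[0,np.float64(-4.0),np.float64(2.6)],[0,np.float64(-3.7),np.float64(3.0)],[0,np.float64(-3.3),np.float64(3.3)],[0,np.float64(-3.0),np.float64(3.7)]]
324 354 [[0,np.float64(-2.6),np.float64(4.0)],[0,np.float64(-2.1),np.float64(4.2)],[0,np.float64(-1.7),np.float64(4.4)],[0,np.float64(-1.2),np.float64(4.5)],[0,np.float64(-0.7),np.float64(4.7)]]
t 9.93 phi -5.7 r 45.8 ypos -0.9 Ftan 0.91 Frad 4.36 Fy 0.12 gap 0.204
```

```bash
python3 -m crank '{"jaw":[-1,-1,-1,-1,-1],"translation":[[0,0.2,4.7],[0,0.4,4.7],[0,0.8,4.7],[0,1.2,4.5],[0,1.7,4.4]],"turn":[0,0,0,0,0]}' 40 >/dev/null; python3 rd.py
python3 -m crank '{"jaw":[-1,-1,-1,-1,-1],"translation":[[0,2.1,4.2],[0,2.6,4.0],[0,3.0,3.7],[0,3.3,3.3],[0,3.7,3.0]],"turn":[0,0,0,0,0]}' >/dev/null; python3 rd.py
```

```text
t 10.35 phi 24.1 r 45.6 ypos -0.9 Ftan -8.57 Frad 9.74 Fy -0.45 gap 0.205
t 10.77 phi 54.1 r 45.5 ypos -1.0 Ftan -8.89 Frad 3.11 Fy 0.55 gap 0.202
```

```bash
python3 -m crank '{"jaw":[-1,-1,-1,-1,-1],"translation":[[0,4.0,2.6],[0,4.2,2.1],[0,4.4,1.7],[0,4.5,1.2],[0,4.7,0.7]],"turn":[0,0,0,0,0]}' >/dev/null; python3 rd.py
python3 -m crank '{"jaw":[-1,-1,-1,-1,-1],"translation":[[0,4.7,0.2],[0,4.7,-0.2],[0,4.7,-0.7],[0,4.5,-1.2],[0,4.4,-1.7]],"turn":[0,0,0,0,0]}' >/dev/null; python3 rd.py
python3 -m crank '{"jaw":[-1,-1,-1,-1,-1],"translation":[[0,4.2,-2.1],[0,4.0,-2.6],[0,3.7,-3.0],[0,3.3,-3.3],[0,3.0,-3.7]],"turn":[0,0,0,0,0]}' >/dev/null; python3 rd.py
```

```text
t 11.18 phi 84.1 r 45.1 ypos -1.0 Ftan -10.57 Frad -3.78 Fy -1.71 gap 0.205
t 11.60 phi 114.1 r 44.9 ypos -1.0 Ftan -10.08 Frad -11.45 Fy -0.29 gap 0.200
t 12.02 phi 143.8 r 44.8 ypos -1.0 Ftan -8.83 Frad -20.33 Fy -0.27 gap 0.202
```

```bash
python3 -m crank '{"jaw":[-1,-1,-1,-1,-1],"translation":[[0,2.2,-4.0],[0,1.7,-4.2],[0,1.5,-4.4],[0,1.2,-4.5],[0,0.7,-4.7]],"turn":[0,0,0,0,0]}' >/dev/null; python3 rd.py
python3 -m crank '{"jaw":[-1,-1,-1,-1,-1],"translation":[[0,0.2,-4.7],[0,-0.2,-4.7],[0,-0.7,-4.7],[0,-1.2,-4.5],[0,-1.7,-4.4]],"turn":[0,0,0,0,0]}' >/dev/null; python3 rd.py
```

```text
t 12.43 phi 172.6 r 44.0 ypos -1.0 Ftan -6.44 Frad 2.46 Fy 0.43 gap 0.201
t 12.85 phi -155.4 r 44.2 ypos -0.9 Ftan -2.77 Frad -2.27 Fy -0.61 gap 0.203
```

```bash
python3 -m crank '{"jaw":[-1,-1,-1,-1,-1],"translation":[[0,-2.1,-4.2],[0,-2.6,-4.0],[0,-3.0,-3.7],[0,-3.3,-3.3],[0,-3.7,-3.0]],"turn":[0,0,0,0,0]}' >/dev/null; python3 rd.py
python3 -m crank '{"jaw":[-1,-1,-1,-1,-1],"translation":[[0,-4.0,-2.6],[0,-4.2,-2.1],[0,-4.4,-1.7],[0,-4.5,-1.2],[0,-4.7,-0.7]],"turn":[0,0,0,0,0]}' >/dev/null; python3 rd.py
python3 -m crank '{"jaw":[-1,-1,-1,-1,-1],"translation":[[0,-4.7,-0.2],[0,-4.7,0.2],[0,-4.7,0.7],[0,-4.5,1.2],[0,-4.4,1.7]],"turn":[0,0,0,0,0]}' >/dev/null; python3 rd.py
```

```text
t 13.27 phi -124.4 r 44.6 ypos -1.0 Ftan -3.02 Frad -3.88 Fy -0.29 gap 0.202
t 13.68 phi -94.2 r 45.1 ypos -0.9 Ftan -2.52 Frad -5.54 Fy -1.92 gap 0.204
t 14.10 phi -64.5 r 45.6 ypos -0.9 Ftan -3.38 Frad -8.60 Fy -1.72 gap 0.201
```

```bash
python3 -m crank '{"jaw":[-1,-1,-1,-1,-1],"translation":[[0,-4.2,2.1],[0,-4.0,2.6],[0,-3.7,3.0],[0,-3.3,3.3],[0,-3.0,3.7]],"turn":[0,0,0,0,0]}' >/dev/null; python3 rd.py
python3 -m crank '{"jaw":[-1,-1,-1,-1,-1],"translation":[[0,-2.5,4.0],[0,-2.0,4.2],[0,-1.6,4.4],[0,-1.2,4.5],[0,-0.7,4.7]],"turn":[0,0,0,0,0]}' >/dev/null; python3 rd.py
python3 - <<'E'
import numpy as np,json
d=np.array([json.loads(l) for l in open('log.txt')])[1:]
phi=d[:,1];ft=d[:,2]*np.cos(phi)-d[:,3]*np.sin(phi)
A=np.c_[np.ones(len(phi)),np.sin(phi),np.cos(phi)]
c,*_=np.linalg.lstsq(A,ft,rcond=None);print(c,np.hypot(*c[1:]),(ft-A@c).round(2))
E
```

```text
t 14.52 phi -35.9 r 46.0 ypos -0.9 Ftan -5.34 Frad -10.56 Fy -1.73 gap 0.204
t 14.93 phi -6.3 r 45.8 ypos -0.9 Ftan -6.17 Frad 3.46 Fy -0.91 gap 0.197
[-6.37644445 -3.8886102  -0.63676013] 3.940400078283079 [-0.03  1.01 -0.26 -0.42 -0.67 -0.19  1.41 -0.21 -0.07 -0.24 -0.73  0.41]
```

Fit from the forward turn: drag 6.4 N, imbalance 3.9 N, heavy side down at φ≈-9° (crank near the top). I'll turn it backwards once to cancel the drag and check for bias.

```bash
python3 -m crank '{"jaw":[-1,-1,-1,-1,-1],"translation":[[0,0.7,-4.7],[0,1.2,-4.5],[0,1.7,-4.4],[0,2.1,-4.2],[0,2.6,-4.0]],"turn":[0,0,0,0,0]}' >/dev/null; python3 rd.py
python3 -m crank '{"jaw":[-1,-1,-1,-1,-1],"translation":[[0,3.0,-3.7],[0,3.3,-3.3],[0,3.7,-3.0],[0,4.0,-2.6],[0,4.2,-2.1]],"turn":[0,0,0,0,0]}' >/dev/null; python3 rd.py
python3 -m crank '{"jaw":[-1,-1,-1,-1,-1],"translation":[[0,4.4,-1.7],[0,4.5,-1.2],[0,4.7,-0.7],[0,4.7,-0.2],[0,4.7,0.2]],"turn":[0,0,0,0,0]}' >/dev/null; python3 rd.py
```

```text
t 15.35 phi -33.0 r 45.7 ypos -0.9 Ftan 7.91 Frad 2.56 Fy -2.61 gap 0.202
t 15.77 phi -64.1 r 45.2 ypos -0.9 Ftan 9.12 Frad 8.26 Fy -0.62 gap 0.202
t 16.18 phi -94.7 r 44.9 ypos -0.9 Ftan 10.33 Frad 3.40 Fy -1.52 gap 0.203
```

```bash
python3 -m crank '{"jaw":[-1,-1,-1,-1,-1],"translation":[[0,4.7,0.7],[0,4.5,1.2],[0,4.4,1.7],[0,4.2,2.1],[0,4.0,2.6]],"turn":[0,0,0,0,0]}' >/dev/null; python3 rd.py
python3 -m crank '{"jaw":[-1,-1,-1,-1,-1],"translation":[[0,3.7,3.0],[0,3.3,3.3],[0,3.0,3.7],[0,2.6,4.0],[0,2.1,4.2]],"turn":[0,0,0,0,0]}' >/dev/null; python3 rd.py
python3 -m crank '{"jaw":[-1,-1,-1,-1,-1],"translation":[[0,1.7,4.4],[0,1.2,4.5],[0,0.7,4.7],[0,0.2,4.7],[0,-0.2,4.7]],"turn":[0,0,0,0,0]}' >/dev/null; python3 rd.py
```

```text
t 16.60 phi -125.1 r 44.6 ypos -0.9 Ftan 10.33 Frad -1.46 Fy -1.26 gap 0.199
t 17.02 phi -155.6 r 44.3 ypos -1.0 Ftan 9.14 Frad -6.00 Fy -2.04 gap 0.204
t 17.43 phi 174.5 r 44.3 ypos -0.9 Ftan 6.94 Frad -7.48 Fy -1.29 gap 0.202
```

```bash
python3 -m crank '{"jaw":[-1,-1,-1,-1,-1],"translation":[[0,-0.7,4.7],[0,-1.2,4.5],[0,-1.7,4.4],[0,-2.1,4.2],[0,-2.6,4.0]],"turn":[0,0,0,0,0]}' >/dev/null; python3 rd.py
python3 -m crank '{"jaw":[-1,-1,-1,-1,-1],"translation":[[0,-3.0,3.7],[0,-3.3,3.3],[0,-3.7,3.0],[0,-4.0,2.6],[0,-4.2,2.1]],"turn":[0,0,0,0,0]}' >/dev/null; python3 rd.py
python3 -m crank '{"jaw":[-1,-1,-1,-1,-1],"translation":[[0,-4.4,1.7],[0,-4.5,1.2],[0,-4.7,0.7],[0,-4.7,0.2],[0,-4.7,-0.2]],"turn":[0,0,0,0,0]}' >/dev/null; python3 rd.py
```

```text
t 17.85 phi 144.4 r 44.3 ypos -0.9 Ftan 3.64 Frad -2.54 Fy -1.71 gap 0.202
t 18.27 phi 112.8 r 44.7 ypos -1.0 Ftan 2.15 Frad -4.48 Fy -2.04 gap 0.201
t 18.68 phi 82.6 r 45.2 ypos -0.9 Ftan 2.23 Frad -4.99 Fy -1.61 gap 0.201
```

```bash
python3 -m crank '{"jaw":[-1,-1,-1,-1,-1],"translation":[[0,-4.7,-0.7],[0,-4.5,-1.2],[0,-4.4,-1.7],[0,-4.2,-2.1],[0,-4.0,-2.6]],"turn":[0,0,0,0,0]}' >/dev/null; python3 rd.py
python3 -m crank '{"jaw":[-1,-1,-1,-1,-1],"translation":[[0,-3.7,-3.0],[0,-3.3,-3.3],[0,-3.0,-3.7],[0,-2.6,-4.0],[0,-2.1,-4.2]],"turn":[0,0,0,0,0]}' >/dev/null; python3 rd.py
python3 -m crank '{"jaw":[-1,-1,-1,-1,-1],"translation":[[0,-1.7,-4.4],[0,-1.2,-4.5],[0,-0.7,-4.7],[0,-0.2,-4.7],[0,0.2,-4.7]],"turn":[0,0,0,0,0]}' >/dev/null; python3 rd.py
python3 - <<'E'
import numpy as np,json
d=np.array([json.loads(l) for l in open('log.txt')])[1:]
sg=np.where(np.arange(len(d))<12,1,-1.)
phi=d[:,1];ft=d[:,2]*np.cos(phi)-d[:,3]*np.sin(phi)
for m in (sg!=0,sg>0,sg<0):
  A=np.c_[sg,np.sin(phi),np.cos(phi)][m]
  c,*_=np.linalg.lstsq(A,ft[m],rcond=None);print(c,np.hypot(*c[1:]),(ft[m]-A@c).round(2),'phi heavy down',(180-np.degrees(np.arctan2(c[2],c[1]))))
E
```

```text
t 19.10 phi 52.8 r 45.7 ypos -0.9 Ftan 2.15 Frad -4.88 Fy -1.06 gap 0.204
t 19.52 phi 23.3 r 46.0 ypos -0.9 Ftan 4.13 Frad -5.66 Fy -2.20 gap 0.203
t 19.93 phi -5.6 r 46.1 ypos -0.9 Ftan 5.74 Frad -5.67 Fy -0.96 gap 0.203
[-6.27044813 -4.08281797 -0.73033278] 4.147624444773968 [ 0.03  1.11 -0.16 -0.38 -0.74 -0.37  1.14 -0.53 -0.38 -0.48 -0.87  0.37
  0.02 -0.51 -0.07  0.3   0.52  0.33 -0.85 -0.64  0.1  -0.42  0.15 -0.2 ] phi heavy down 349.85821889288883
[-6.37644445 -3.8886102  -0.63676013] 3.940400078283079 [-0.03  1.01 -0.26 -0.42 -0.67 -0.19  1.41 -0.21 -0.07 -0.24 -0.73  0.41] phi heavy down 350.70034746542274
[-6.16657113 -4.27849908 -0.81464652] 4.355364891967985 [ 0.09 -0.54 -0.17  0.2   0.47  0.37 -0.7  -0.39  0.41 -0.11  0.41 -0.03] phi heavy down 349.2196525374037
```

Both directions agree: heavy side down at φ≈-10°, drag 6.3 N, amplitude 4.1 N. I'll nudge to -10° and settle.

```bash
python3 -m crank '{"jaw":[-1,-1,-1,-1,-1],"translation":[[0,0.3,-1.7],[0,0.3,-1.7],[0,0,0],[0,0,0],[0,0,0]],"turn":[0,0,0,0,0]}' 40 >/dev/null; python3 rd.py
python3 -m crank '{"jaw":[-1,-1,-1,-1,-1],"translation":[[0,0,0],[0,0,0],[0,0,0],[0,0,0],[0,0,0]],"turn":[0,0,0,0,0]}'; python3 rd.py
python3 - <<'E'
from h import *
p,d=imaging.capture('scene');cv2.imwrite('pics/s9.png',cv2.resize(p[140:320,190:490,::-1],None,fx=2.6,fy=2.6,interpolation=2))
p,d=imaging.capture('wrist');cv2.imwrite('pics/w9.png',p[:,:,::-1])
E
```

```text
t 20.35 phi -9.8 r 45.9 ypos -0.9 Ftan 3.14 Frad 2.94 Fy -2.03 gap 0.205
time_s: 20.77
eef_pos: [0.494, -0.069, 0.1651]
ee_rot: [0.492, -0.508, 0.508, -0.492]
wrist_force: [3.0, -1.6, 5.1]
finger_gap: 0.201
t 20.77 phi -9.8 r 45.8 ypos -0.9 Ftan 3.84 Frad 4.47 Fy -1.54 gap 0.201
```

View pics/s9.png

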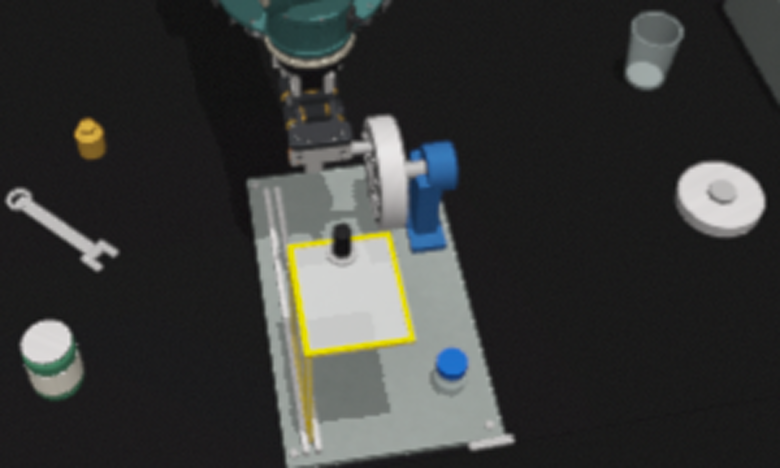

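View pics/w9.png

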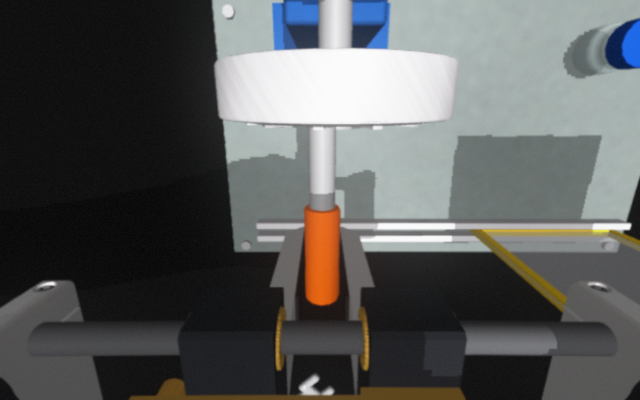

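The handle is clamped between the fingers (wrist view, about (322,255)), the guard is still fully open (scene crop, roof at (350,295)), and the other things have not moved. Handing in.

```bash
python3 -c "
from rig import job
print(job.sign_off())"
```

```text
the job is handed in; nothing more can be done
None
```

I handed the job in at about 21 s, with the guard open and the crank held still where I judged the heavy side to be straight down. The system gave no verdict.

- **Guard:** I slid it by its post until it hit the stop (force jumped to 28 N after about 211 mm of travel). I eased back under 1 mm before letting go. The last picture shows it still open.
- **Turning the wheel:** I gripped the crank at about 40 N and led it one full turn forward, then one full turn back.
- **Finding the heavy side:** The force readings fit 6.3 N of bearing drag plus 4.1 N of imbalance at the handle. The forward turn put heavy side down with the crank at -9.3° (leaning towards the robot from the top), and the backward turn gave -10.8°.
- **Finish:** The crank is held at -9.8°. The last reading showed about 6 N of push on the wrist.
- **Bystanders:** In the last scene picture the brass weight, wrench, grease can, beaker, spare wheel and jar look undisturbed. The screwdriver is outside that crop; nothing was moved near it. I judged this by eye and did not measure it.

**Checks that did not quite agree:**
- Single force readings scattered by up to 1.4 N around the fit.
- The force along the crank arm reached 20 N near the bottom of the first turn, so my axle height is probably about 1 mm off. I raised the path there, and the effect on the angle should be small next to the 21° tolerance.

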